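Slide the sample board home in its loading guide

ROBOT

A 6-joint arm with a two-finger parallel gripper is mounted at the origin on a cart in front of the work surface, level with it; the furniture and walls round the work are solid. World frame = base frame: x ahead of the robot, y to its left, z up, the work surface at z = 0. Lengths are in mm, angles in rad, forces in N, time in s.
With the tool pointing down it reaches from about 350 to 875 mm from the base axis. Payload 4.2 kg.
Tool frame: the origin (TCP) lies at the very end of the fingers, on their centre line; the grasp point (between the pads) lies 19 mm behind it (pinch_z is the distance from the TCP to the grasp point, in mm); z points along the fingers, y is the line along which they close (so a half turn about z gives the same grasp; the last joint's range is limited). The gripper opens to 85 mm and grips with 20 to 120 N. Pads are 22 mm wide; open, the fingers measure 114 mm over their backs; the gripper's body (76 mm by 85 mm) begins 54 mm behind the grasp point. The pads swing forward as they close: fully open they stand 13 mm farther back than shut.
Start: joints at [-0.906, 0.385, 0.008, 0, -1.194, -0.259], TCP at [246.734, -574.214, 231.312] pointing down, gripper open.
Joint ranges: [-3.14, 3.14], [-1.21, 2.06], [-1.07, 1.41], [-3.16, 2.05], [-2.99, -0.16], [-3.1, 3.1]. Speed limits (rad/s): [2.79, 2.79, 3.14, 3.14, 3.14, 3.14].

INTERFACE

Orientations are given as a unit quaternion [x, y, z, w].
In Python, from bench import * gives the robot as it stands.
- The arm moves only by the tool arm_command, never from a script. Its argument "steps" is one flat list of numbers, 4 for each row, row after row: the shift along the tool's x, y, z in m, then the turn about the tool's z in rad. In form: [tx, ty, tz, roll, tx, ty, tz, roll, ...]. A call has 1 to 20 rows; each row shifts and turns the commanded pose from where the row before left it, along the tool's axes as they then stand; what a row does not reach is not made up. A row lasts 1/8 s, in which the tool goes at most 62.5 mm and 10.7 degrees, less where a joint would pass 70% of its speed; a pose out of reach is approached as far as the arm can. A call with a gripper value outside its range is refused whole. "grip" is the finger opening in m, from 0 to 0.0854, set as the call begins (left out, the last holds). The fingers move at their own pace and stop on an object; the grip force is fixed at half the most. Time passes only in rows, so rows that do not move let the fingers close. It gives the time, the measured TCP pose, the force, the opening and the grip force at its end, in the units of the state.
- read_state(): the state, without advancing time (a new reading comes with each control period).
- get_image(name): name is "side" or "top" or "wrist"; returns the picture (384x512x3 uint8, red, green, blue); there is no depth.
- get_calibration(name): a dict with "camera_matrix" (3x3 intrinsics, pixels), "cam_to_world" (4x4, takes a point from camera to world coordinates). Camera axes: x right, y down, z forward; pixel columns grow to the right and rows downward; lengths in mm; the calibration is good to about 2 mm. A picture is of the moment at which its call begins: read the wrist's pose just before it. get_calibration takes no time and is no camera call; for the wrist camera it gives the pose at the moment of the call.
- job_done(): hands the job in; it is judged then, once.
The state is a dict: "clock": time; "joints": joint angles; "joint_vel": joint speeds; "joint_efforts": joint torques, N m; "position": TCP position; "ee_rot": TCP orientation; "contact_force": force on the tool from outside, world axes, zero at the start; "wrist_torque": the same for the moment, N m; "gripper_width": finger opening in mm; "grasp_force": force on a finger pad.
Only numpy, scipy, OpenCV 4.12 (cv2) and the standard library are available. Lean on these libraries where they do the work, as an engineer would, in place of code of your own. Each camera call takes 0.05 s, during which the arm holds its last target. There are 200 camera calls.

TASK

Push the white board, with the two beakers standing on it, along the rails of its loading guide towards the end stops (to the right) until it drops into the notches on all four feet. Then swing the steel keeper bar round by its black peg until it lies fully across behind the board, and come clear. Push lightly with the fingertips: grip and lift nothing, keep both beakers standing on the board, and leave the small things around the guide where they are.

Things in the scene. Friction and masses are not known exactly. Their poses are not given: they have to be found in the camera images.
- guide: Fixed loading guide: grey base plate 6 mm thick with two aluminium rails along its y axis. Origin on the worktop midway between the rails; +x away from the robot, +y left, z up. Rails 18 mm wide at x = -45 and +45 mm, from y = -160 to +140, tops 30 mm above the worktop, each with two 17 mm long, 6 mm deep notches at y = -120 and 0; dark end stops at y = -156. Open between the rails.
- guide_home (a point): Point fixed to the guide where the origin of the board is when home: midway between the rails, at y = -60 mm of the guide, 24 mm above the worktop. Same axes as the guide. The way home is along the guide's -y.
- board: Loose white board, 0.5 kg, 120 mm (x) by 150 mm (y), axes as the guide's. Origin: its centre, level with the undersides of its four black feet (12 mm long, at x = +-45, y = +-60 mm); slab 8 to 22 mm above it. Starts 50 to 95 mm to the left (+y) of home, feet on the rail tops. Keels between the rails keep it straight (2 mm play). At home all feet fall 6 mm into the notches at once, 2.5 mm play along y.
- board_edge (a point): Middle of the board's bare left (+y) edge, where to push; 75 mm left of the board's origin, half-way up the slab, which spans 38 to 52 mm above the worktop on the rails and 32 to 46 mm when home. Sliding takes about 2 to 5 N; once the feet have dropped the notch walls stop it hard. Pushed fast it can jump the notches.
- keeper (a joint): Swivel of the keeper bar, rad, about a vertical axis at keeper_pivot, growing clockwise from above; stays where left (about 1 N at the peg moves it). 0: bar points along the guide's +y, beside the near rail; pi/2 (hard end): bar points along the guide's +x, across the rail close behind the home board's left edge. Starts at -0.35 to 0. An unseated board is in its way.
- keeper_pivot (a point): Pivot of the keeper: on its vertical axis, at the top of the steel bar, 44 mm above the worktop, at x = -80, y = +25 mm of the guide. The bar is 12 mm wide and 10 mm thick and reaches 65 mm from the pivot.
- keeper_peg (a point): Centre of the top of the keeper's black upright peg, 55 mm from the pivot axis, 12 mm across, standing 30 mm up from the bar (from 44 to 74 mm above the worktop).
- load_big_mid (a point): The larger glass beaker, 53 mm across and 68 mm tall, standing loose on the right-hand half of the board; point half-way up on its axis.
- load_small_mid (a point): The smaller glass beaker, 44 mm across and 56 mm tall, standing loose beside the other on the board, farther from the robot; point half-way up on its axis.
- capped_vial: Bystander: a capped vial, 20 mm across and 48 mm tall, standing on the worktop; origin at the centre of its foot.
- brown_bottle: Bystander: a small brown dropper bottle with a black cap, 30 mm across and 75 mm tall, standing on the worktop; origin at the centre of its foot.
- glass_stopper: Bystander: a clear glass stopper, 20 mm across and 34 mm tall, standing on the worktop; origin at the centre of its foot.
Mind the look-alikes: they are no part of the job. Leave any green or turquoise look-alike of the part that bears load_big_mid alone. Leave any blue or orange look-alike of the part that bears load_small_mid alone.

How it is judged (in metres and radians):
On the way, in this order (a step that is already met when the one before it is completed fails the run):
1. the board has dropped into the notches on all four feet (z of board in the frame of guide below 0.0268 m and angle between board's own z axis and vertical below 0.025 rad and y of board in the frame of guide between -0.066 and -0.054 m), for 0.2 s.
2. the keeper lies across behind the board (value of joint keeper above 1.4 rad), for 0.2 s.
At the end, for the whole second after the job is handed in: The board rests level in all four notches (origin less than 26.8 mm above the guide's underside, within 6 mm of home along the rails, tilt under 0.025 rad), at rest; the keeper has swung past 1.40 rad; both beakers stand upright on the board (tilt under 0.15 rad) (all of step 1 and value of joint keeper above 1.4 rad and linear speed of board below 0.01 m/s and angle between each of load_big_mid, load_small_mid's own z axis and vertical below 0.15 rad and z of load_big_mid in the frame of board between 0.05 and 0.062 m and z of load_small_mid in the frame of board between 0.044 and 0.056 m); the robot touches nothing.
It fails at once if the board is lifted off the rails (more than 15 mm) (z of board in the frame of guide above 0.045 m).
It fails at once if a beaker is lifted off the board (z of load_big_mid in the frame of board above 0.076 m or z of load_small_mid in the frame of board above 0.07 m).
It fails at once if a beaker tips over (angle between any of load_big_mid, load_small_mid's own z axis and vertical above 0.6 rad).
It fails at once if the board, or the guide with its keeper, is gripped or pressed hard (over 38 N) (contact force between the fingers and board above 38 N or contact force between the fingers and guide above 38 N).
It fails at once if a bystander is moved more than 30 mm (distance of any of capped_vial, brown_bottle, glass_stopper from where it was at the start of the episode above 0.03 m).
It also fails if it takes over 48 s, if anything falls off the work surface, if the arm or the gripper's body presses on something with over 40 N, if the wrist force passes 120 N, or if a joint passes its speed limit or range.

## Working session

There is one attempt and no reset: what is moved stays moved. The work goes in short steps, Python scripts to look and compute and a tool call to move; the robot and the scene stay as the last step left them, time stands still between calls to the robot, and variables do not carry over. Pictures are saved under pics/ and viewed, at most 10 in all, crops included, and the job is handed in when it is done.

Besides the shell and the picture viewer there is one more tool, called after "Call:" by a JSON object that holds its "fn" and its "kwargs". arm_command: Moves the arm, as the interface text tells. Its arguments: {"type":"object","properties":{"steps":{"type":"array","items":{"type":"number"}},"grip":{"type":"number"}},"required":["steps"]}

```bash
mkdir -p pics; python3 - <<'E'
from bench import *
import cv2,numpy as np
for n in("top","side"):
    im=get_image(n); cv2.imwrite(f"pics/{n}0.png",im[:,:,::-1])
    c=get_calibration(n); print(n,np.round(c["camera_matrix"],1).tolist(),np.round(c["cam_to_world"],3).tolist())
s=read_state();print(s["clock"],s["position"],s["ee_rot"],s["gripper_width"])
E
```

```text
top [[495.3, 0.0, 255.8], [0.0, 495.3, 191.9], [0.0, 0.0, 1.0]] [[0.021, -0.998, 0.067, 516.931], [-1.0, -0.02, 0.014, 195.787], [-0.012, -0.067, -0.998, 1363.984], [0.0, 0.0, 0.0, 1.0]]
side [[429.8, 0.0, 254.9], [0.0, 429.8, 196.1], [0.0, 0.0, 1.0]] [[0.978, -0.127, 0.165, 441.662], [-0.208, -0.64, 0.74, -505.198], [0.012, -0.758, -0.652, 718.752], [0.0, 0.0, 0.0, 1.0]]
0.1 [ 246.52230379 -573.75791773  230.33365599] [-2.01425989e-01  9.79503252e-01  9.43559171e-04 -2.43977529e-04] 85.47320781167272
```

View pics/top0.png

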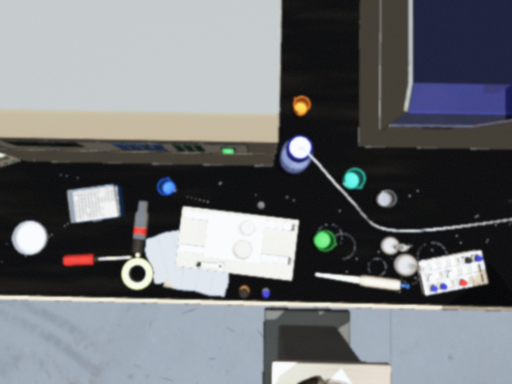

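View pics/side0.png

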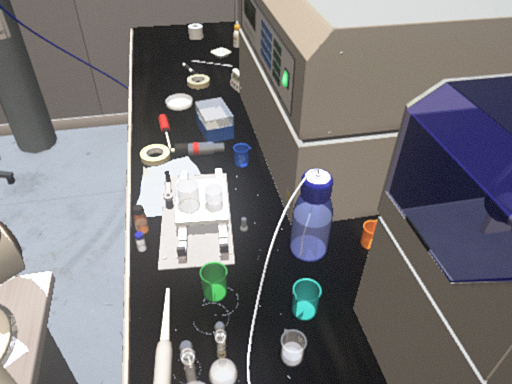

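The guide shows at about (180–298, 207–280) in top and (165–235, 165–265) in side. The clear beakers on the board are at side (187,193) and (213,195). The green, turquoise, blue and orange cups standing off the board are look-alikes. I'll enlarge both views.

```bash
python3 - <<'E'
import cv2,numpy as np
a=cv2.imread("pics/top0.png")[195:305,150:310]; b=cv2.imread("pics/side0.png")[155:275,125:255]
cv2.imwrite("pics/c.png",cv2.resize(a,None,fx=5,fy=5,interpolation=cv2.INTER_CUBIC))
cv2.imwrite("pics/d.png",cv2.resize(b,None,fx=5,fy=5,interpolation=cv2.INTER_CUBIC)[:600])
E
```

```text
(no output)
```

View pics/c.png

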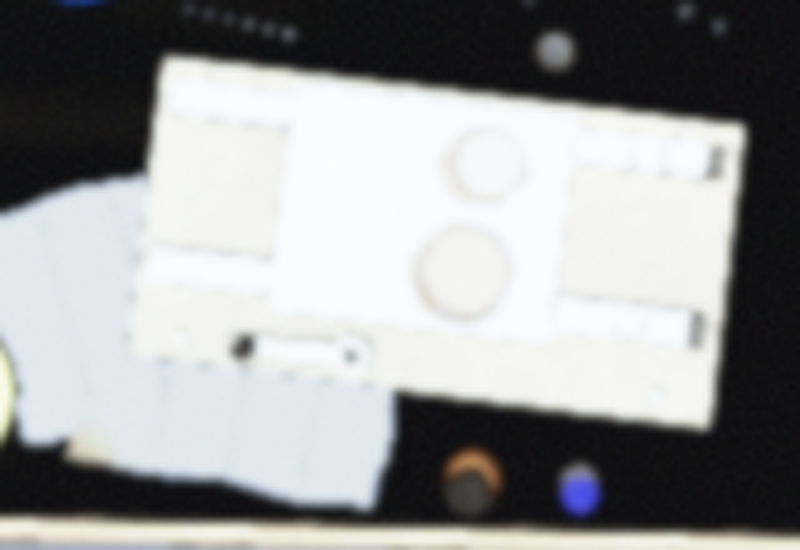

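View pics/d.png

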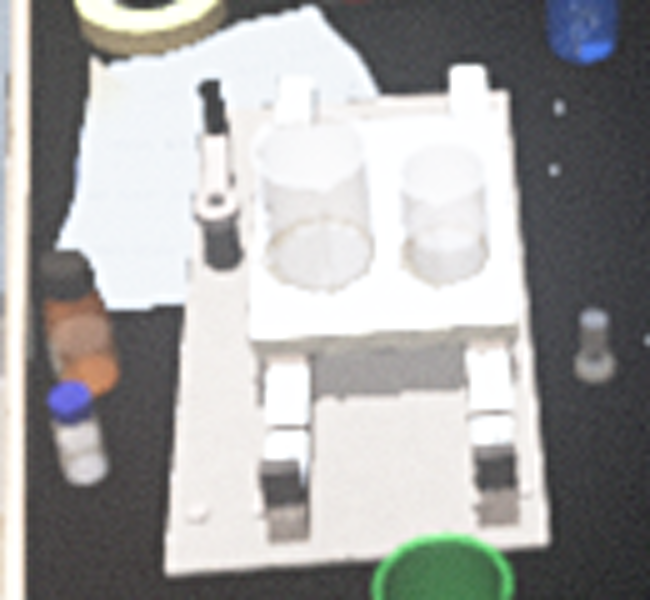

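Top crop: keeper pivot at (350,355), peg top at (240,347), board left edge from (297,95) to (272,310), right edge from (575,110) to (553,342). End stops are at (717,162) and (697,330). Only the two clear beakers, at (485,165) and (462,272), stand on the board, so these are the right ones. The bottle, vial and stopper are off to the side.

```bash
cat > h.py <<'E'
from bench import *
import numpy as np
def ray(cam,uv,z,c=None):
    c=c or get_calibration(cam);K=c["camera_matrix"];T=np.array(c["cam_to_world"])
    d=T[:3,:3]@np.linalg.inv(K)@[uv[0],uv[1],1.]; return T[:3,3]+d*(z-T[2,3])/d[2]
E
python3 - <<'E'
from h import *
c=lambda u,v:(150+u/5-.4,195+v/5-.4)
d=lambda u,v:(125+u/5-.4,155+v/5-.4)
def p(n,q,z,cam="top"):
    r=ray(cam,q,z);print(n,cam,np.round(r,0));return r
A=[p("plate",c(*q),6) for q in((162,57),(745,125),(712,430),(132,355))]
for a,b in((0,1),(3,2)): 
    v=A[b]-A[a];print("yaw",np.degrees(np.arctan2(v[0],-v[1])),np.linalg.norm(v))
s1=p("stopfar",c(717,162),34);s2=p("stopnear",c(697,330),34)
piv=p("pivot",c(350,355),44);peg=p("peg",c(240,347),74)
for q in((297,95),(272,310),(575,110),(553,342)):p("board",c(*q),52)
p("pivot",d(215,203),44,"side");p("peg",d(208,87),74,"side")
for n,q,z in(("rl",(297,78),30),("vial",(70,398),48),("bottle",(67,268),75),("stopper",(592,320),34)):p(n,d(*q),z,"side")
for n,q,z in(("vial",(580,492),48),("bottle",(470,495),75),("stopper",(555,50),34)):p(n,c(*q),z)
for n,q,z in(("rail end far",(162,95),30),("near",(147,265),30)):p(n,c(*q),z)
th=np.mean([np.arctan2((A[b]-A[a])[0],-(A[b]-A[a])[1]) for a,b in((0,1),(3,2))])
# guide yaw psi: guide -y dir = (sin th,-cos th)
ey=np.array([-np.sin(th),np.cos(th)]);ex=np.array([np.cos(th),np.sin(th)])
# check: ex = ey rotated -90
O=piv[:2]+80*ex-25*ey
O2=(s1[:2]+s2[:2])/2+156*ey
print("yaw",th,"ex",ex,"ey",ey,"O",O,O2)
E
```

```text
plate top [565. 417.   6.]
plate top [534.  96.   6.]
plate top [369. 111.   6.]
plate top [402. 428.   6.]
yaw -5.437319329192976 322.0240295086511
yaw -6.006302278582639 318.29769964455534
stopfar top [514. 113.  34.]
stopnear top [424. 122.  34.]
pivot top [408. 306.  44.]
peg top [413. 360.  74.]
board top [545. 337.  52.]
board top [431. 347.  52.]
board top [540. 189.  52.]
board top [418. 198.  52.]
pivot side [407. 305.  44.]
peg side [411. 357.  74.]
rl side [455. 415.  30.]
vial side [339. 181.  48.]
bottle side [342. 236.  75.]
stopper side [572. 199.  34.]
vial top [339. 183.  48.]
bottle top [340. 239.  75.]
stopper top [572. 201.  34.]
rail end far top [543. 412.  30.]
near top [452. 417.  30.]
yaw -0.09986443770402581 ex [ 0.99501769 -0.09969853] ey [0.09969853 0.99501769] O [484.89114999 272.83399473] [484.61712255 272.46746647]
```

Call:
{"fn": "arm_command", "kwargs": {"steps": [0, 0, 0, -0.1775, 0, 0, 0, -0.1775, 0, 0, 0, -0.1775, 0, 0, 0, -0.1775, 0, 0, 0, -0.1775, 0, 0, 0, -0.1775, 0, 0, 0, 0], "grip": 0}}

```text
clock: 0.98
position: [246.6, -574.0, 230.8]
ee_rot: [-0.67, 0.742, 0.001, 0.0]
contact_force: [-0.0, 0.2, 0.0]
gripper_width: -0.2
grasp_force: 0.0
```

Call:
{"fn": "arm_command", "kwargs": {"steps": [-0.0485, -0.0077, 0, 0, -0.0485, -0.0077, 0, 0, -0.0485, -0.0077, 0, 0, -0.0485, -0.0077, 0, 0, -0.0485, -0.0077, 0, 0, -0.0485, -0.0077, 0, 0, -0.0485, -0.0077, 0, 0, -0.0485, -0.0077, 0, 0, -0.0485, -0.0077, 0, 0, -0.0485, -0.0077, 0, 0, -0.0485, -0.0077, 0, 0, -0.0485, -0.0077, 0, 0, -0.0485, -0.0077, 0, 0, -0.0485, -0.0077, 0, 0, -0.0485, -0.0077, 0, 0, -0.0485, -0.0077, 0, 0, -0.0485, -0.0077, 0, 0, -0.0485, -0.0077, 0, 0, -0.0485, -0.0077, 0, 0, -0.0485, -0.0077, 0, 0]}}

```text
clock: 3.48
position: [496.9, 377.1, 231.1]
ee_rot: [-0.67, 0.743, -0.0, -0.0]
contact_force: [0.9, 0.0, 0.4]
gripper_width: 0.1
grasp_force: 0.0
```

Call:
{"fn": "arm_command", "kwargs": {"steps": [0, 0, 0.04, 0, 0, 0, 0.04, 0, 0, 0, 0.04, 0, 0, 0, 0.04, 0, 0, 0, 0.02, 0, 0, 0, 0.018, 0, 0, 0, 0, 0, 0.01, 0, 0, 0, 0.006, 0, 0, 0, 0.003, 0, 0, 0, 0.003, 0, 0, 0, 0.003, 0, 0, 0, 0.003, 0, 0, 0]}}

```text
clock: 5.1
position: [494.9, 349.2, 33.9]
ee_rot: [-0.671, 0.741, 0.0, 0.002]
contact_force: [-0.1, 4.5, -0.5]
gripper_width: -0.1
grasp_force: 2.2
```

```bash
python3 - <<'E'
from h import *
import cv2
im=get_image("side")[:,:,::-1]
cv2.imwrite("pics/e.png",cv2.resize(im[100:280,110:270],None,fx=3.3,fy=3.3,interpolation=cv2.INTER_CUBIC))
E
```

```text
(no output)
```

View pics/e.png

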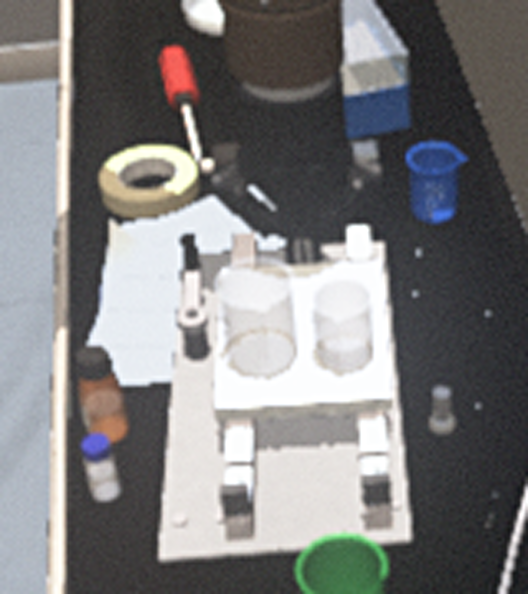

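The fingers are in contact with the board edge, behind the beakers, at 4.5 N. Everything stands as before, so I'll push slowly.

Call:
{"fn": "arm_command", "kwargs": {"steps": [0.0025, 0, 0, 0, 0.0025, 0, 0, 0, 0.0025, 0, 0, 0, 0.0025, 0, 0, 0, 0.0025, 0, 0, 0, 0.0025, 0, 0, 0, 0.0025, 0, 0, 0, 0.0025, 0, 0, 0, 0.0025, 0, 0, 0, 0.0025, 0, 0, 0, 0.0025, 0, 0, 0, 0.0025, 0, 0, 0, 0.0025, 0, 0, 0, 0.0025, 0, 0, 0, 0.0025, 0, 0, 0, 0.0025, 0, 0, 0]}}

```text
clock: 7.15
position: [490.6, 308.7, 33.8]
ee_rot: [-0.671, 0.741, 0.0, 0.001]
contact_force: [0.4, 5.4, 0.3]
gripper_width: -0.4
grasp_force: 2.5
```

Call:
{"fn": "arm_command", "kwargs": {"steps": [0.002, 0, 0, 0, 0.002, 0, 0, 0, 0.0015, 0, 0, 0]}}

```text
clock: 7.52
position: [490.1, 303.2, 33.8]
ee_rot: [-0.671, 0.741, 0.0, 0.001]
contact_force: [0.7, 4.4, 0.8]
gripper_width: 0.0
grasp_force: 2.6
```

Call:
{"fn": "arm_command", "kwargs": {"steps": [0.001, 0, 0, 0, 0.001, 0, 0, 0, 0.001, 0, 0, 0]}}

```text
clock: 7.9
position: [489.7, 300.0, 33.7]
ee_rot: [-0.671, 0.741, -0.0, 0.001]
contact_force: [1.1, 3.1, -0.1]
gripper_width: 0.2
grasp_force: 0.7
```

Call:
{"fn": "arm_command", "kwargs": {"steps": [0.001, 0, 0, 0, 0.001, 0, 0, 0]}}

```text
clock: 8.15
position: [489.0, 297.6, 33.3]
ee_rot: [-0.671, 0.742, 0.0, 0.0]
contact_force: [0.8, 4.1, 0.3]
gripper_width: -0.2
grasp_force: 2.3
```

Call:
{"fn": "arm_command", "kwargs": {"steps": [0.001, 0, 0, 0, 0.001, 0, 0, 0]}}

```text
clock: 8.4
position: [488.9, 295.5, 33.4]
ee_rot: [-0.671, 0.742, 0.0, 0.0]
contact_force: [1.4, 4.9, 0.5]
gripper_width: 0.1
grasp_force: 2.4
```

Call:
{"fn": "arm_command", "kwargs": {"steps": [0.001, 0, 0, 0, 0.0005, 0, 0, 0]}}

```text
clock: 8.65
position: [488.9, 294.9, 33.4]
ee_rot: [-0.671, 0.742, 0.0, 0.001]
contact_force: [-0.3, 8.4, -0.2]
gripper_width: 0.0
grasp_force: 3.9
```

Call:
{"fn": "arm_command", "kwargs": {"steps": [0.001, 0, 0, 0, 0, 0, 0, 0]}}

```text
clock: 8.9
position: [488.9, 294.9, 33.4]
ee_rot: [-0.671, 0.742, 0.001, 0.002]
contact_force: [-0.4, 10.0, -1.6]
gripper_width: -0.2
grasp_force: 4.7
```

```bash
python3 - <<'E'
from h import *
import cv2
im=get_image("side")[:,:,::-1];cv2.imwrite("pics/side1.png",im)
cv2.imwrite("pics/f.png",cv2.resize(im[155:275,125:255],None,fx=5,fy=5,interpolation=cv2.INTER_CUBIC))
print(read_state()["contact_force"])
E
```

```text
[-0.5658423  10.26218496 -0.79249654]
```

View pics/f.png

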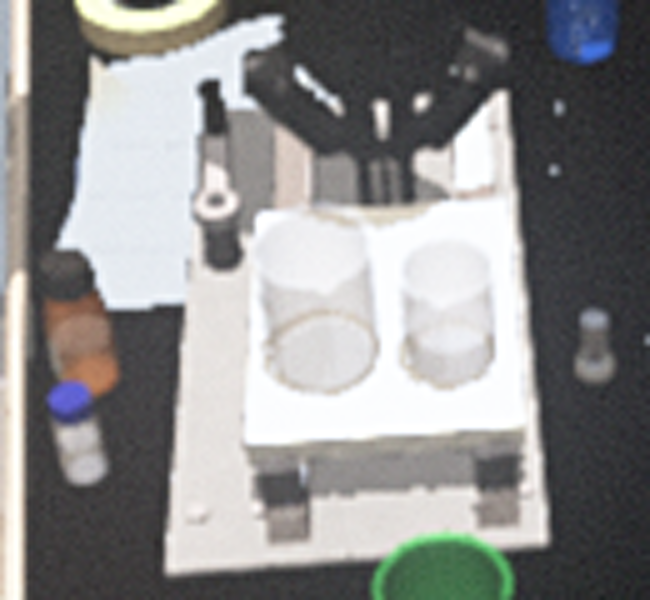

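```bash
python3 - <<'E'
from h import *
c=get_calibration("side");T=np.linalg.inv(c["cam_to_world"]);K=c["camera_matrix"]
ex=np.array([.995,-.0997]);ey=np.array([.0997,.995]);O=np.array([484.8,272.7])
def pr(x,y,z):
    w=O+x*ex+y*ey;q=K@(T@[*w,z,1])[:3];q=q/q[2];return np.round([(q[0]+.4-125)*5,(q[1]+.4-155)*5])
for dz,cy in((0,-60),(6,-60),(6,-54)):
    print(dz,cy,[pr(x,cy+sy*75,46+dz) for x in(-60,60) for sy in(-1,1)])
print("start",[pr(x,-6+sy*75,52) for x in(-60,60) for sy in(-1,1)])
E
```

```text
0 -60 [array([246., 438.]), array([257., 209.]), array([528., 418.]), array([508., 194.])]
6 -60 [array([245., 429.]), array([255., 200.]), array([528., 409.]), array([507., 184.])]
6 -54 [array([245., 418.]), array([256., 192.]), array([527., 399.]), array([507., 176.])]
start [array([249., 340.]), array([258., 129.]), array([520., 322.]), array([501., 115.])]
```

Force rose to 10 N with no further travel, and the board's corners match the dropped height (back edge at row 209 predicted and 209 seen; undropped would be 200). The board is seated and both beakers are upright. Next I'll back off, lift and move to the robot side of the peg.

Call:
{"fn": "arm_command", "kwargs": {"steps": [-0.003, 0, 0, 0, -0.007, 0, 0, 0, -0.01, 0, 0, 0, 0, 0, -0.035, 0, 0, 0, -0.04, 0, -0.012, 0.038, 0, 0, -0.012, 0.038, 0, 0, -0.0135, 0.038, 0, 0, 0, 0, 0, 0, 0, 0, 0.03, 0, 0, 0, 0.024, 0, 0, 0, 0, 0]}}

```text
clock: 10.45
position: [380.5, 359.9, 52.5]
ee_rot: [-0.671, 0.742, -0.001, -0.003]
contact_force: [-0.2, 0.1, 0.7]
gripper_width: -0.1
grasp_force: 0.0
```

Call:
{"fn": "arm_command", "kwargs": {"steps": [-0.002, -0.006, 0, 0, -0.0015, -0.006, 0, 0, 0, -0.0055, 0, 0, -0.0007, -0.0049, 0, 0, -0.0007, -0.0049, 0, 0, -0.0007, -0.0049, 0, 0, 0.0006, -0.0049, 0, 0, 0.0006, -0.0049, 0, 0, 0.0006, -0.0049, 0, 0, 0.0019, -0.0046, 0, 0, 0.0019, -0.0046, 0, 0, 0.0019, -0.0046, 0, 0, 0.003, -0.0039, 0, 0, 0.003, -0.0039, 0, 0, 0.003, -0.0039, 0, 0]}}

```text
clock: 12.32
position: [452.2, 343.5, 54.4]
ee_rot: [-0.671, 0.742, 0.0, 0.0]
contact_force: [-0.8, 1.2, -0.1]
gripper_width: -0.1
grasp_force: 0.3
```

```bash
python3 - <<'E'
from h import *
import cv2
im=get_image("side")[:,:,::-1]
cv2.imwrite("pics/g.png",cv2.resize(im[135:255,125:255],None,fx=5,fy=5,interpolation=cv2.INTER_CUBIC))
E
```

```text
(no output)
```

View pics/g.png

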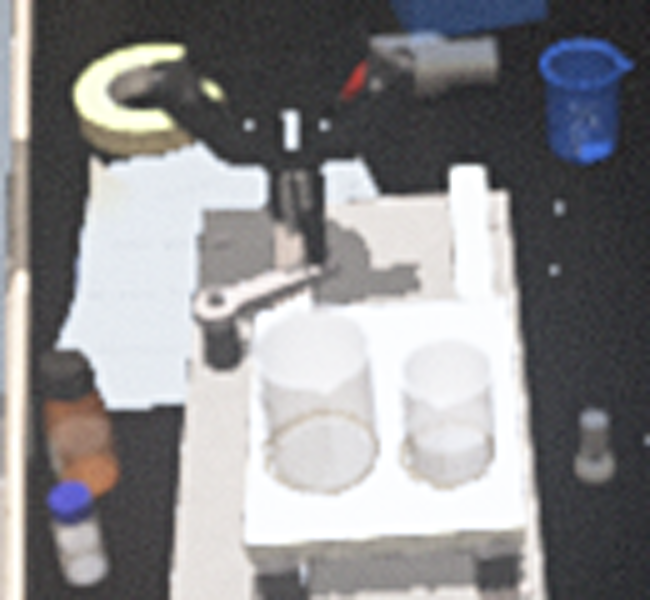

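The bar follows the fingers: the peg is at about (315,230) and the bar is roughly 65° round. I'll continue the arc.

Call:
{"fn": "arm_command", "kwargs": {"steps": [0.0039, -0.003, 0, 0, 0.0039, -0.003, 0, 0, 0.0039, -0.003, 0, 0, 0.0046, -0.0019, 0, 0, 0.0046, -0.0019, 0, 0, 0.0046, -0.0019, 0, 0]}}

```text
clock: 13.12
position: [463.9, 316.3, 54.3]
ee_rot: [-0.671, 0.742, 0.0, 0.0]
contact_force: [-0.6, 0.6, -0.5]
gripper_width: -0.0
grasp_force: 0.4
```

Call:
{"fn": "arm_command", "kwargs": {"steps": [0.001, 0, 0, 0, 0.001, 0, 0, 0]}}

```text
clock: 13.38
position: [464.0, 315.6, 54.4]
ee_rot: [-0.671, 0.742, 0.0, 0.001]
contact_force: [-0.6, 5.4, -1.5]
gripper_width: -0.0
grasp_force: 2.3
```

Call:
{"fn": "arm_command", "kwargs": {"steps": [0.001, 0, 0, 0, 0, 0, 0, 0]}}

```text
clock: 13.62
position: [464.0, 315.5, 54.5]
ee_rot: [-0.671, 0.741, 0.001, 0.002]
contact_force: [-1.4, 6.1, -2.2]
gripper_width: 0.2
grasp_force: 2.8
```

Call:
{"fn": "arm_command", "kwargs": {"steps": [-0.003, 0, 0, 0, -0.008, 0, 0, 0, -0.015, 0, 0, 0, 0, 0, -0.03, 0, 0, 0, -0.04, 0, 0, 0, -0.04, 0, -0.04, 0, -0.03, 0, -0.04, 0, 0, 0, 0, 0, 0, 0]}}

```text
clock: 14.75
position: [474.1, 421.9, 194.0]
ee_rot: [-0.672, 0.741, 0.0, 0.0]
contact_force: [0.3, -0.3, -0.2]
gripper_width: 0.4
grasp_force: 0.0
```

```bash
python3 - <<'E'
from h import *
import cv2
im=get_image("side")[:,:,::-1];t=get_image("top")[:,:,::-1]
a=cv2.resize(im[155:275,125:255],None,fx=3,fy=3,interpolation=cv2.INTER_CUBIC)
b=cv2.resize(t[195:315,160:290],None,fx=3,fy=3,interpolation=cv2.INTER_CUBIC)
cv2.imwrite("pics/i.png",np.hstack([a,b]))
E
```

```text
(no output)
```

View pics/i.png

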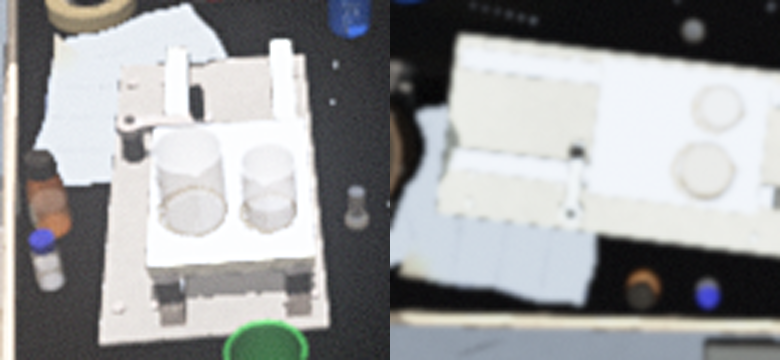

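The top view shows the bar across behind the board, with the pivot at (570,213) and the peg at (577,152). Both beakers stand and the bystanders haven't moved. I'll check the bar's angle before handing in.

```bash
python3 - <<'E'
from h import *
p=ray("top",(160+180/3-.3,195+213/3-.3),44);q=ray("top",(160+187/3-.3,195+152/3-.3),74);v=(q-p)[:2]
print(p,q,np.arctan2(v@[.995,-.0997],v@[.0997,.995]))
E
```

```text
[407.52555846 305.41353816  44.        ] [462.46213931 298.24014742  74.        ] 1.6007699054979325
```

```bash
python3 -c "
from bench import *
print(job_done())"
```

```text
the job is handed in; nothing more can be done
None
```

The board is seated in all four notches, the keeper bar lies fully across behind it (measured at about 1.6 rad, i.e. its hard end within measuring error), both beakers are standing, the bystanders look unmoved, and the arm is clear; I handed the job in at about 15 s, and no verdict was returned.

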